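# Tip the mask carton onto its back and push it home

## Robot

A 6-joint arm with a two-finger parallel gripper is mounted at the origin on the work surface. World frame = base frame: x ahead of the robot, y to its left, z up, the work surface at z = 0. Lengths are in m, angles in degrees, forces in N, time in s.
With the tool pointing down it reaches from about 0.4 to 0.825 m from the base axis. Payload 7 kg.
Tool frame: the origin (TCP) lies midway between the tips of the shut fingers; the grasp point (between the pads) lies 19 mm behind it; z points along the fingers, y is the line along which they close (so a half turn about z gives the same grasp; the last joint's range is limited). The gripper opens to 88 mm and grips with 3 to 60 N. Pads are 19 mm wide; open, the fingers measure 130 mm over their backs; the gripper's body (78 mm by 193 mm) begins 47 mm behind the grasp point.
Start: joints at [-55.514, 20.546, 0.682, 0, -70.136, -16.507], TCP at [0.208, -0.642, 0.227] pointing down, gripper open.
Joint ranges: [-176.03, 176.03], [-82.01, 121.73], [-58.28, 71.71], [-173.87, 95.51], [-174.79, -0.11], [-173.66, 173.66]. Speed limits (degrees/s): [136.94, 136.94, 172.46, 180, 180, 180].

## Interface

Orientations are given as [roll, pitch, yaw] about the fixed x, y, z axes, in that order (R = Rz(yaw) Ry(pitch) Rx(roll)).
In Python, from plant import telemetry, viewer, workorder gives the robot as it stands. The module is installed in compiled form; this text tells all that it offers.
- The arm moves only by the tool carry_out, never from a script. Its argument "rows" is a list of rows, each a list of 6 numbers: the shift along the tool's x, y, z in m, then the turn, a rotation vector about the tool's x, y, z in rad. In form: [[tx, ty, tz, ax, ay, az], ...]. A call has 1 to 8 rows; each row is the pose to reach, as a shift and turn from the pose commanded when the call began, along the tool's axes at that moment; what a row does not reach only later rows make up. A row lasts 1/8 s, in which the tool goes at most 62.5 mm and 10.7 degrees, less where a joint would pass 70% of its speed; a pose out of reach is approached as far as the arm can. A call with a gripper value outside its range is refused whole. "grip" is the gripper's target within -1 to 1 (fully open at 1, half-way at 0, shut at -1), set as the call begins (left out, the last holds). The fingers move at their own pace and stop on an object; the grip force is fixed at half the most. Time passes only in rows, so rows that repeat a pose let the fingers close. It gives the time, the measured TCP pose, the force, the opening and the grip force at its end, in the units of the state.
- telemetry.get_obs(): the state, without advancing time (a new reading comes with each control period).
- viewer.snapshot(name): name is "side" or "top" or "wrist"; returns the picture (420x560x3 uint8, red, green, blue); there is no depth.
- viewer.camera_info(name): a dict with "intrinsics" (3x3 intrinsics, pixels), "extrinsics" (4x4, takes a point from camera to world coordinates); the wrist camera has in their place "tool_from_camera" (4x4, takes a point from camera to tool coordinates, whose origin is the TCP and whose axes are the flange's). Camera axes: x right, y down, z forward; pixel columns grow to the right and rows downward; lengths in m; the calibration is good to about 2 mm. The wrist camera is an equidistant fisheye: a pixel r from the principal point sees the ray r / f radians off the axis. A picture is of the moment at which its call begins: read the wrist's pose just before it. camera_info takes no time and is no camera call.
- workorder.close_job(): hands the job in; it is judged then, once.
The state is a dict: "clock": time; "joint_pos": joint angles; "qvel": joint speeds; "tau": joint torques, N m; "tool_pos": TCP position; "orientation": TCP orientation; "force": force on the tool from outside, world axes, zero at the start; "moment": the same for the moment, N m; "opening": finger opening in m; "gripper_force": force on a finger pad.
Only numpy, scipy, OpenCV 4.12 (cv2) and the standard library are available. Lean on these libraries where they do the work, as an engineer would, in place of code of your own. Each camera call takes 0.05 s, during which the arm holds its last target. There are 200 camera calls.

## Task

The longer of the two white cartons, a mask carton with a dark slot in the face towards the robot, has been left standing on its long side. Push it over towards the rail, so that it lies flat on its back with the slot facing up, and push it along the table until its far long side is flush against that steel stop rail. Only push it, gently enough not to crush it, never lift or carry it, and leave the plain carton and everything else on the table undisturbed.

Things in the scene. Friction and masses are not known exactly. Their poses are not given: they have to be found in the camera images.
- carton: White closed mask carton, a light solid box (about 0.25 kg) standing on one long side: 65 mm deep (its x), 180 mm long (its y), 100 mm high (its z). Origin at the centre of the underside as it first stands. Its -x face carries the dark oval slot and faces roughly the robot; +x points roughly to the rail, which is 120 to 190 mm from its back face.
- carton_slot (a point): Centre of the slot (a flat dark mark, nothing to reach into; a 30 mm wide strip of it runs on over the upper edge, 22 mm onto the top), in the middle of the carton's -x face: 50 mm above the table while it stands, 65 mm when it lies slot up. Pushed along +x at 75 to 90 mm height this face tips over without sliding.
- carton_hinge_edge (a point): Middle of the carton's lower back edge (x +32.5 mm, z 0 in its frame). The carton tips over this edge (balance at about 33 degrees), then falls by itself onto its +x face; it is then 65 mm high, its z points to the rail, and this edge is on its near side. It stays down on the table throughout. Lying, it slides under 1 to 5 N; over 40 N would crush it.
- carton_far_left (a point): End (y +90 mm) of the carton's upper back edge (x +32.5 mm, z 100 mm in its frame). When the carton lies on its back this is the lower corner nearest the rail, on the left.
- carton_far_right (a point): The other end (y -90 mm) of the same edge: the lower corner nearest the rail, on the right.
- rail: Steel stop rail fixed to the table: a bar 500 mm long (its y), 25 mm deep, 30 mm high. Origin at table level in the middle of its front face, which looks along its -x, towards the carton and the robot; the bar lies at x 0 to 25 mm.
- plain_carton: Bystander: closed white carton without a slot, 65 mm deep (x), 120 mm long (y), 95 mm high, standing beside the mask carton, on either side of it. Origin under its centre.
- jar: Bystander: small specimen jar, 44 mm across, 60 mm high, standing between the plain carton and the rail. Origin under its centre.
- wash_bottle: Bystander: white wash bottle with a bent spout, 64 mm across, 180 mm high, beyond the right end of the work. Origin under its centre.
- bottle: Bystander: green bottle with a white cap, 56 mm across, 140 mm high, beyond the right end of the work. Origin under its centre.
- pen_cup: Bystander: steel cup of pens, 72 mm across, 160 mm high with the pens, behind the rail. Origin under its centre.
- slide_box: Bystander: flat grey slide box 85 x 100 x 24 mm lying beyond the left end of the work. Origin under its centre.
There are look-alikes about, which are no part of the job. What is shaped like the carton but blue or red is not meant.

How it is judged:
By the outcome, as a careful person would: the job done as asked, in the order asked, and still so for the second after the job is handed in, with the robot touching nothing.
It also fails if it takes over 48 s, if anything falls off the work surface, if the arm or the gripper's body presses on something with over 40 N, if the wrist force passes 120 N, or if a joint passes its speed limit or range.

## Working session

There is one attempt and no reset: what is moved stays moved. The work goes in short steps, Python scripts to look and compute and a tool call to move; the robot and the scene stay as the last step left them, time stands still between calls to the robot, and variables do not carry over. Pictures are saved under pics/ and viewed, at most 10 in all, crops included, and the job is handed in when it is done.

Besides the shell and the picture viewer there is one more tool, called after "Call:" as a command line: name --pt "numbers of a row" for each row, then --argument value for the rest. carry_out: Moves the arm, as the interface text tells. Its arguments: {"type":"object","properties":{"rows":{"type":"array"},"grip":{"type":"number"}},"required":["rows"]}

```bash
mkdir -p pics
python3 - <<'E'
from plant import telemetry, viewer
import cv2,numpy as np
np.set_printoptions(precision=4,suppress=True)
o=telemetry.get_obs(); print(o['clock'],o['tool_pos'],o['orientation'])
for n in ["side","top"]:
    im=viewer.snapshot(n); cv2.imwrite(f"pics/{n}0.png",im[:,:,::-1])
    i=viewer.camera_info(n); print(n,np.array(i["intrinsics"]),np.array(i["extrinsics"]))
print(viewer.camera_info("wrist"))
E
```

```text
0.0 [ 0.2082 -0.6416  0.2256] [ 179.9027   -0.0086 -162.0259]
side [[509.5072   0.     282.0962]
 [  0.     509.5072 211.8473]
 [  0.       0.       1.    ]] [[-0.834  -0.3739  0.4057 -0.0263]
 [-0.5517  0.576  -0.6032  0.7874]
 [-0.0082 -0.7269 -0.6867  0.9896]
 [ 0.      0.      0.      1.    ]]
top [[394.0165   0.     286.5897]
 [  0.     394.0165 209.497 ]
 [  0.       0.       1.    ]] [[ 0.0289 -0.9953  0.0921  0.4039]
 [-0.9996 -0.0294 -0.0044 -0.0254]
 [ 0.0071 -0.0919 -0.9957  1.1267]
 [ 0.      0.      0.      1.    ]]
{'intrinsics': array([[325.1923,   0.    , 274.1896],
       [  0.    , 325.1923, 206.6091],
       [  0.    ,   0.    ,   1.    ]]), 'tool_from_camera': array([[-0.0001, -0.9561, -0.2932,  0.0792],
       [ 1.    ,  0.0003, -0.0015, -0.0003],
       [ 0.0015, -0.2932,  0.9561, -0.1564],
       [ 0.    ,  0.    ,  0.    ,  1.    ]])}
```

View pics/top0.png

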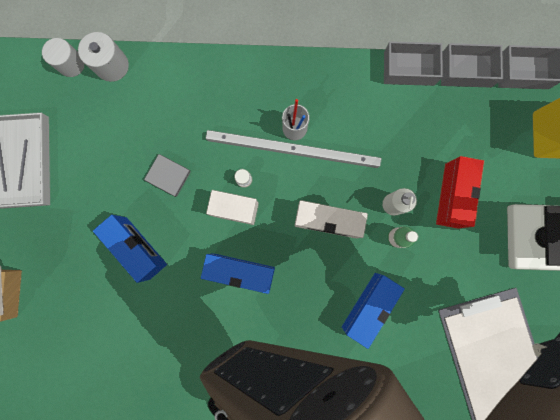

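View pics/side0.png

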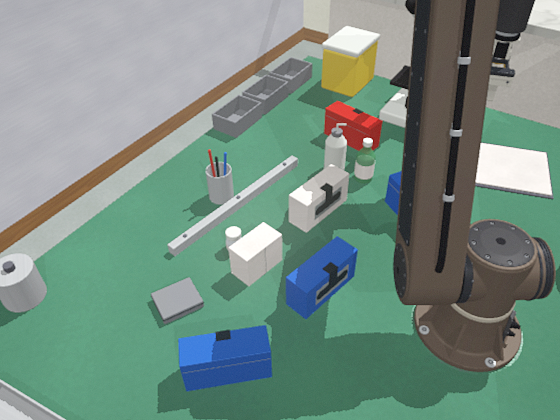

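Top view: the mask carton must be the white box with the dark strip at (331,220). Things that could be taken for it: plain white carton (233,207), blue boxes (238,272), (373,310) and (130,247), red box (460,192). In the side view the slot is visible on the white box at (325,200). I'll measure it and check the choice in one close crop.

```bash
cat > h.py <<'E'
import cv2,numpy as np
from plant import telemetry, viewer
np.set_printoptions(precision=4,suppress=True)
def ray(n,px,z):
    i=viewer.camera_info(n);K=np.array(i["intrinsics"]);E=np.array(i["extrinsics"])
    p=np.c_[np.atleast_2d(px),np.ones(len(np.atleast_2d(px)))]
    d=p@np.linalg.inv(K).T@E[:3,:3].T; o=E[:3,3]
    return o+d*((z-o[2])/d[:,2])[:,None]
def proj(n,P):
    i=viewer.camera_info(n);K=np.array(i["intrinsics"]);E=np.linalg.inv(np.array(i["extrinsics"]))
    c=np.atleast_2d(P)@E[:3,:3].T+E[:3,3]; q=c@K.T; return q[:,:2]/q[:,2:]
E
python3 - <<'E'
from h import *
im=cv2.imread("pics/top0.png")
h=cv2.cvtColor(im,cv2.COLOR_BGR2HSV)
m=((h[...,1]<70)&(h[...,2]>110)).astype(np.uint8)*255
m[:120]=0;m[245:]=0;m[:,:195]=0;m[:,388:]=0
for c in cv2.findContours(m,0,2)[0]:
    if cv2.contourArea(c)<60: continue
    r=cv2.minAreaRect(c); b=cv2.boxPoints(r)
    print(cv2.contourArea(c),b.round(1).tolist()); 
    for z in (.03,.06,.1): print(z,ray("top",b,z)[:,:2].tolist().__repr__() if 0 else ray("top",b,z)[:,:2].round(4).tolist())
c=im[115:255,195:425]
cv2.imwrite("pics/c0.png",cv2.resize(c,None,fx=3.4,fy=3.4,interpolation=cv2.INTER_CUBIC))
E
```

```text
1625.0 [[293.8999938964844, 226.10000610351562], [299.0, 199.39999389648438], [368.0, 212.60000610351562], [362.8999938964844, 239.3000030517578]]
0.03 [[0.4595, -0.052], [0.5349, -0.0643], [0.5034, -0.2582], [0.4284, -0.2447]]
0.06 [[0.458, -0.0513], [0.5313, -0.0632], [0.5007, -0.2519], [0.4277, -0.2387]]
0.1 [[0.456, -0.0503], [0.5265, -0.0618], [0.4971, -0.2434], [0.4268, -0.2307]]
1240.0 [[205.1999969482422, 214.8000030517578], [210.60000610351562, 188.60000610351562], [259.29998779296875, 198.6999969482422], [253.89999389648438, 224.89999389648438]]
0.03 [[0.4837, 0.1962], [0.5578, 0.1846], [0.5334, 0.047], [0.4596, 0.0594]]
0.06 [[0.4815, 0.1901], [0.5536, 0.1788], [0.5298, 0.045], [0.4581, 0.0571]]
0.1 [[0.4786, 0.1821], [0.548, 0.1712], [0.5251, 0.0423], [0.456, 0.054]]
236.0 [[231.39999389648438, 172.8000030517578], [245.8000030517578, 165.60000610351562], [254.1999969482422, 182.39999389648438], [239.8000030517578, 189.60000610351562]]
0.03 [[0.6045, 0.1282], [0.6263, 0.0884], [0.5791, 0.063], [0.5575, 0.1026]]
0.06 [[0.599, 0.124], [0.6202, 0.0853], [0.5743, 0.0606], [0.5533, 0.0991]]
0.1 [[0.5917, 0.1184], [0.6121, 0.0812], [0.5679, 0.0574], [0.5477, 0.0944]]
1583.5 [[204.5, 140.3000030517578], [206.3000030517578, 129.0], [381.29998779296875, 157.0], [379.5, 168.3000030517578]]
0.03 [[0.6956, 0.2083], [0.7285, 0.2048], [0.6627, -0.2944], [0.6301, -0.2895]]
0.06 [[0.6876, 0.2019], [0.7196, 0.1985], [0.6556, -0.287], [0.6239, -0.2823]]
0.1 [[0.677, 0.1934], [0.7078, 0.1901], [0.6461, -0.2772], [0.6157, -0.2726]]
217.0 [[283.0, 120.0], [308.0, 120.0], [308.0, 140.0], [283.0, 140.0]]
0.03 [[0.7615, -0.0126], [0.7638, -0.084], [0.7055, -0.0853], [0.7033, -0.0143]]
0.06 [[0.7518, -0.0129], [0.7539, -0.0824], [0.6972, -0.0837], [0.6951, -0.0146]]
0.1 [[0.7387, -0.0134], [0.7408, -0.0802], [0.6862, -0.0815], [0.6842, -0.015]]
```

View pics/c0.png

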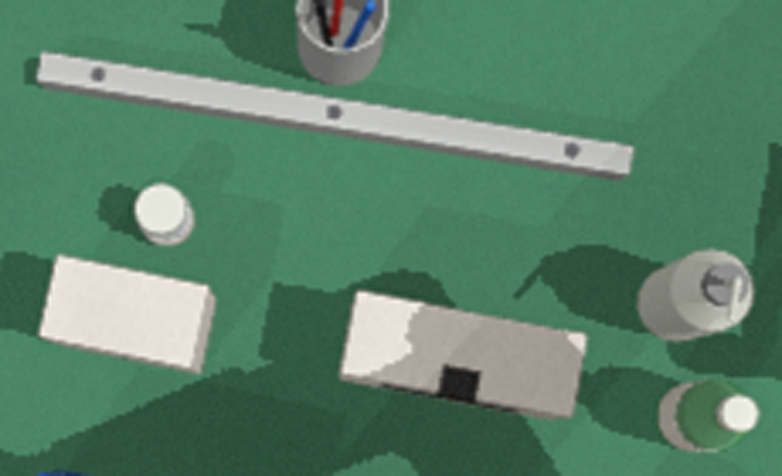

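The crop confirms the choice: white box with the dark strip on its near top edge at crop (460,385). The plain carton at crop (125,310) has no strip. Now poses from the corners.

Run:
```python
from h import *
f=lambda L:np.array(L)/3.4+np.array([195,115])
C=ray("top",f([[357,292],[585,333],[573,416],[342,378]]),.1)[:,:2]
R=ray("top",f([[40,54],[633,147],[629,172],[38,81]]),.03)[:,:2]
ang=lambda a,b:np.degrees(np.arctan2(*(b-a)[::-1]))
print("carton",C,C.mean(0),"yaw",ang(C[1],C[0])-90,ang(C[2],C[3])-90,np.linalg.norm(C-np.roll(C,1,0),axis=1))
ry=(ang(R[1],R[0])-90+ang(R[2],R[3])-90)/2
print("rail",R,R.mean(0),ang(R[1],R[0])-90,ang(R[2],R[3])-90,np.linalg.norm(R-np.roll(R,1,0),axis=1))
n=np.array([np.cos(np.radians(ry)),np.sin(np.radians(ry))])
front=R.mean(0)@n-.0125
print("dist back corners to rail",front-C[:2]@n, "n",n,front)
W=ray("top",f([[212,290],[203,372],[58,255],[42,335]]),.095)[:,:2];print("plain",W)
print("jar",ray("top",f([[162,210]]),.06),"wash",ray("top",f([[722,283]]),.18),"bottle",ray("top",f([[738,413]]),.14))
S=proj("side",np.c_[C,[.1]*4]);print(S, proj("side",np.c_[R,[.03]*4]))
```

```text
carton [[ 0.5226 -0.0644]
 [ 0.496  -0.2408]
 [ 0.432  -0.2323]
 [ 0.4559 -0.0546]] [ 0.4766 -0.148 ] yaw -8.558975776475563 -7.670465524308952 [0.0674 0.1784 0.0646 0.1792]
rail [[ 0.7231  0.2032]
 [ 0.6591 -0.294 ]
 [ 0.6379 -0.2908]
 [ 0.7     0.2037]] [ 0.68   -0.0445] -7.328229529226718 -7.157299659600753 [0.0231 0.5012 0.0215 0.4984]
dist back corners to rail [0.1411 0.1452] n [ 0.992  -0.1261] 0.6676799096337703
plain [[0.5214 0.0477]
 [0.4577 0.0524]
 [0.5452 0.1681]
 [0.4826 0.1775]]
jar [[0.589  0.0927 0.06  ]] wash [[ 0.5275 -0.3215  0.18  ]] bottle [[ 0.4366 -0.3459  0.14  ]]
[[289.4516 193.2174]
 [331.1394 162.0813]
 [349.7979 171.4043]
 [309.0996 204.5999]] [[167.9163 243.1471]
 [292.6118 153.6111]
 [297.8346 156.3792]
 [174.4583 246.8768]]
```

Call:
carry_out --pt "-0.0245 0.032 0 0 0 0.034" --pt "-0.049 0.064 0 0 0 0.068" --pt "-0.0735 0.096 0 0 0 0.102" --pt "-0.098 0.128 0 0 0 0.136" --pt "-0.1225 0.16 0 0 0 0.17" --pt "-0.147 0.192 0 0 0 0.204" --pt "-0.1715 0.224 0 0 0 0.238" --pt "-0.196 0.256 0 0 0 0.272" --grip 1

```text
clock: 1.1
tool_pos: [0.3158, -0.3367, 0.2264]
orientation: [180.0, -0.0, -177.7]
force: [0.1, 0.6, 0.4]
opening: 0.0877
gripper_force: 0.0
```

Call:
carry_out --pt "-0.014 0.033 0 0 0 0.03" --pt "-0.028 0.066 0 0 0 0.06" --pt "-0.042 0.099 0 0 0 0.09" --pt "-0.056 0.132 0 0 0 0.12" --pt "-0.07 0.165 0 0 0 0.15" --pt "-0.082 0.198 0 0 0 0.18" --pt "-0.082 0.198 0.03 0 0 0.18" --pt "-0.082 0.198 0.06 0 0 0.18"

```text
clock: 2.1
tool_pos: [0.3895, -0.1361, 0.1659]
orientation: [180.0, 0.0, 172.2]
force: [-0.6, -0.1, -0.1]
opening: 0.0875
gripper_force: 0.0
```

Call:
carry_out --pt "0 0 0.03 0 0 0" --pt "0 0 0.055 0 0 0" --pt "0 0 0.075 0 0 0" --pt "0 0 0.083 0 0 0" --pt "0 0 0.083 0 0 0"

```text
clock: 2.72
tool_pos: [0.3891, -0.1368, 0.0834]
orientation: [-180.0, -0.1, 172.1]
force: [0.0, -0.7, 0.1]
opening: 0.0877
gripper_force: 0.0
```

Run:
```python
from h import *
o=telemetry.get_obs(); print(o['clock'],o['tool_pos'],o['orientation'],o['force'])
cv2.imwrite("pics/w1.png",viewer.snapshot("wrist")[:,:,::-1])
```

```text
2.725 [ 0.3891 -0.1368  0.0834] [-179.981    -0.0575  172.0816] [ 0.0293 -0.7395  0.1408]
```

View pics/w1.png

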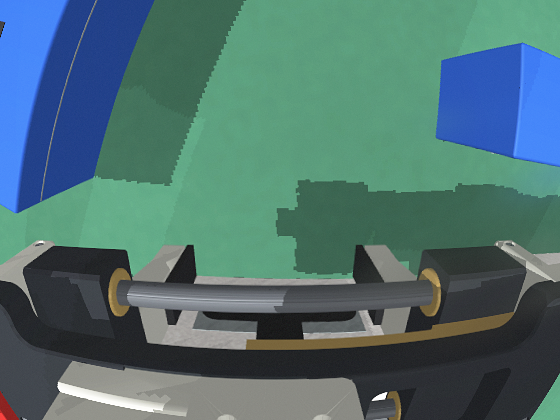

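The wrist view shows the dark slot at (280,330), centred between the fingers at (175..375), with nothing in the way. Pushing gently.

Call:
carry_out --pt "-0.01 0 0 0 0 0" --pt "-0.02 0 0 0 0 0" --pt "-0.028 0 0 0 0 0" --pt "-0.034 0 0 0 0 0" --pt "-0.039 0 0 0 0 0" --pt "-0.044 0 0 0 0 0" --pt "-0.049 0 0 0 0 0" --pt "-0.054 0 0 0 0 0"

```text
clock: 3.78
tool_pos: [0.4428, -0.1443, 0.0835]
orientation: [-180.0, -0.0, 172.1]
force: [-2.5, 0.3, 1.2]
opening: 0.0878
gripper_force: 0.7
```

Call:
carry_out --pt "-0.005 0 0 0 0 0" --pt "-0.01 0 0 0 0 0" --pt "-0.015 0 0 0 0 0" --pt "-0.02 0 0 0 0 0"

```text
clock: 4.28
tool_pos: [0.4631, -0.147, 0.0836]
orientation: [180.0, 0.0, 172.1]
force: [-0.6, -0.1, 1.4]
opening: 0.0879
gripper_force: 0.8
```

Run:
```python
from h import *
a=viewer.snapshot("side")[90:290,200:420,::-1]; b=viewer.snapshot("top")[110:310,190:410,::-1]
cv2.imwrite("pics/s2.png",cv2.resize(np.hstack([a,b]),None,fx=1.8,fy=1.8))
```

```text
(no output)
```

View pics/s2.png

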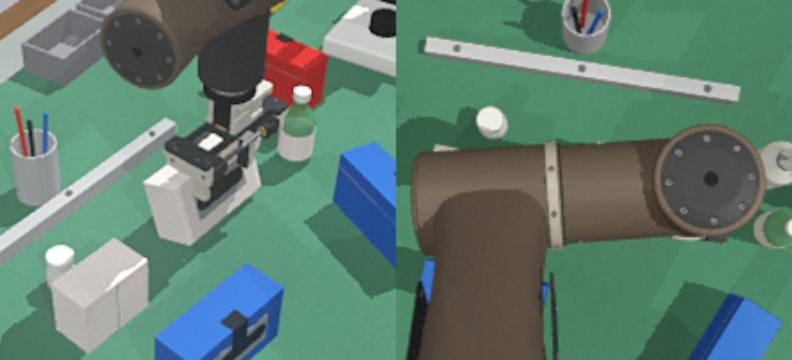

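The side view shows the carton at (200,205) tilting forward about its back edge with no sign of sliding. The push continues to balance.

Call:
carry_out --pt "-0.004 0 0 0 0 0" --pt "-0.008 0 0 0 0 0" --pt "-0.012 0 0 0 0 0" --pt "-0.015 0 0 0 0 0" --pt "-0.018 0 0 0 0 0" --pt "-0.02 0 0 0 0 0" --pt "-0.02 0 0 0 0 0" --pt "-0.02 0 0 0 0 0"

```text
clock: 5.38
tool_pos: [0.4824, -0.1497, 0.0835]
orientation: [180.0, -0.0, 172.1]
force: [0.2, -0.5, 0.7]
opening: 0.0875
gripper_force: 0.0
```

Run:
```python
from h import *
o=telemetry.get_obs(); print(o['clock'],o['tool_pos'],o['force'])
a=viewer.snapshot("side")[90:290,200:420,::-1]; b=viewer.snapshot("wrist")[:,:,::-1]
cv2.imwrite("pics/s3.png",np.hstack([cv2.resize(a,(440,400)),cv2.resize(b,(360,270))[:, :] if 0 else cv2.copyMakeBorder(cv2.resize(b,(360,270)),0,130,0,0,0)]))
```

```text
5.375 [ 0.4824 -0.1497  0.0835] [ 0.1965 -0.4715  0.6983]
```

View pics/s3.png

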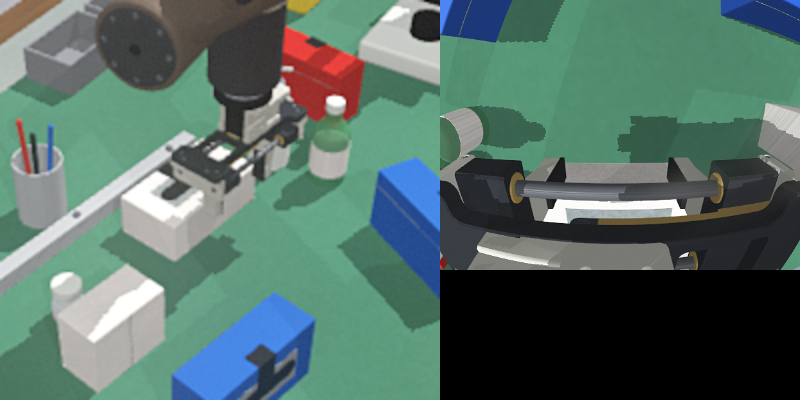

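The carton lies slot up, slot at (180,190) in the left half, with the fingers clear of it. Now back off, go down and push the near side.

Call:
carry_out --pt "0.008 0 0 0 0 -0.005" --pt "0.016 0 0.005 0 0 -0.01" --pt "0.016 0 0.025 0 0 -0.01" --pt "0.016 0 0.042 0 0 -0.01" --pt "0.016 0 0.05 0 0 -0.01" --pt "0.016 0 0.05 0 0 -0.01"

```text
clock: 6.22
tool_pos: [0.466, -0.1475, 0.0331]
orientation: [-180.0, -0.1, 172.7]
force: [-0.0, -0.1, -0.5]
opening: 0.0879
gripper_force: 0.0
```

Call:
carry_out --pt "-0.008 0 0 0 0 0" --pt "-0.016 0 0 0 0 0" --pt "-0.022 0 0 0 0 0" --pt "-0.027 0 0 0 0 0" --pt "-0.032 0 0 0 0 0" --pt "-0.037 0 0 0 0 0" --pt "-0.042 0 0 0 0 0" --pt "-0.047 0 0 0 0 0"

```text
clock: 7.22
tool_pos: [0.5132, -0.1536, 0.0335]
orientation: [-180.0, -0.0, 172.6]
force: [-0.6, -0.2, -0.3]
opening: 0.088
gripper_force: 0.5
```

Call:
carry_out --pt "-0.004 0 0 0 0 0" --pt "-0.008 0 0 0 0 0" --pt "-0.012 0 0 0 0 0" --pt "-0.015 0 0 0 0 0" --pt "-0.018 0 0 0 0 0" --pt "-0.02 0 0 0 0 0"

```text
clock: 7.98
tool_pos: [0.5333, -0.1561, 0.0336]
orientation: [180.0, 0.0, 172.7]
force: [-0.0, 1.1, -0.5]
opening: 0.0874
gripper_force: 0.4
```

Call:
carry_out --pt "-0.0015 0 0 0 0 0" --pt "-0.003 0 0 0 0 0" --pt "-0.004 0 0 0 0 0" --pt "-0.005 0 0 0 0 0"

```text
clock: 8.48
tool_pos: [0.5381, -0.1567, 0.0336]
orientation: [180.0, -0.0, 172.7]
force: [-0.4, -0.0, 0.4]
opening: 0.0876
gripper_force: 0.4
```

Run:
```python
from h import *
o=telemetry.get_obs(); print(o['clock'],o['tool_pos'],o['force'])
a=viewer.snapshot("side")[110:270,160:360,::-1]; b=viewer.snapshot("top")[110:270,190:390,::-1]
cv2.imwrite("pics/s4.png",cv2.resize(np.hstack([a,b]),None,fx=2,fy=2,interpolation=cv2.INTER_CUBIC))
```

```text
8.475 [ 0.5381 -0.1567  0.0336] [-0.3696 -0.0235  0.4257]
```

View pics/s4.png

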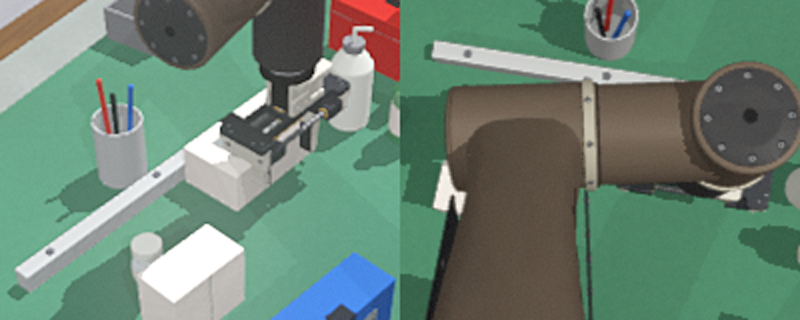

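The side view shows the carton's far edge near (190,145) almost at the rail. Creeping forward in 0.5–1 mm steps until the force rises.

Call:
carry_out --pt "-0.001 0 0 0 0 0" --pt "-0.002 0 0 0 0 0" --pt "-0.0025 0 0 0 0 0" --pt "-0.003 0 0 0 0 0"

```text
clock: 9.07
tool_pos: [0.541, -0.1571, 0.0336]
orientation: [-180.0, -0.0, 172.7]
force: [-2.0, 0.0, 0.8]
opening: 0.0876
gripper_force: 0.8
```

Call:
carry_out --pt "-0.0005 0 0 0 0 0" --pt "-0.001 0 0 0 0 0" --pt "-0.001 0 0 0 0 0"

```text
clock: 9.45
tool_pos: [0.5414, -0.1572, 0.0335]
orientation: [-180.0, -0.1, 172.6]
force: [-4.5, 0.9, 3.2]
opening: 0.0879
gripper_force: 2.4
```

Call:
carry_out --pt "-0.0005 0 0 0 0 0" --pt "-0.0005 0 0 0 0 0"

```text
clock: 9.7
tool_pos: [0.5414, -0.1572, 0.0334]
orientation: [-180.0, -0.1, 172.6]
force: [-5.6, 2.9, 3.1]
opening: 0.0876
gripper_force: 3.1
```

Call:
carry_out --pt "-0.0005 0 0 0 0 0" --pt "-0.0005 0 0 0 0 0"

```text
clock: 9.95
tool_pos: [0.5414, -0.1572, 0.0333]
orientation: [-180.0, -0.2, 172.6]
force: [-7.3, 3.0, 5.5]
opening: 0.0877
gripper_force: 3.8
```

Call:
carry_out --pt "-0.0005 0 0 0 0 0" --pt "-0.001 0 0 0 0 0" --pt "-0.001 0 0 0 0 0"

```text
clock: 10.32
tool_pos: [0.5414, -0.1572, 0.0332]
orientation: [-180.0, -0.2, 172.6]
force: [-10.6, 4.2, 6.6]
opening: 0.0876
gripper_force: 5.2
```

Call:
carry_out --pt "0.003 0 0 0 0 0" --pt "0.01 0 0 0 0 0" --pt "0.025 0 0 0 0 0" --pt "0.045 0 0 0 0 0" --pt "0.065 0 0 0 0 0" --pt "0.085 0 0 0 0 0" --pt "0.105 0 -0.02 0 0 0" --pt "0.12 0 -0.05 0 0 0"

```text
clock: 11.32
tool_pos: [0.4228, -0.1421, 0.0834]
orientation: [-180.0, -0.1, 172.6]
force: [1.0, 0.2, 1.3]
opening: 0.0876
gripper_force: 0.0
```

Call:
carry_out --pt "0 0 -0.04 0 0 0" --pt "0 0 -0.08 0 0 0" --pt "0 0 -0.12 0 0 0" --pt "0 0 -0.15 0 0 0" --pt "0 -0.04 -0.15 0 0 0" --pt "0 -0.09 -0.15 0 0 0" --pt "0 -0.14 -0.15 0 0 0" --pt "0 -0.19 -0.15 0 0 0"

```text
clock: 12.32
tool_pos: [0.3998, -0.3318, 0.2337]
orientation: [-180.0, 0.1, 172.7]
force: [1.1, 0.4, 0.6]
opening: 0.0878
gripper_force: 0.0
```

Call:
carry_out --pt "0.02 -0.05 0 0 0 0" --pt "0.04 -0.1 0 0 0 0" --pt "0.06 -0.15 0 0 0 0" --pt "0.08 -0.2 0 0 0 0" --pt "0.1 -0.25 0 0 0 0" --pt "0.1 -0.25 0 0 0 0"

```text
clock: 13.08
tool_pos: [0.267, -0.5676, 0.2325]
orientation: [180.0, -0.1, 172.4]
force: [0.5, 0.0, -0.4]
opening: 0.0872
gripper_force: 0.0
```

Run:
```python
from h import *
o=telemetry.get_obs(); print(o['clock'],o['tool_pos'],o['force'])
a=viewer.snapshot("side"); b=viewer.snapshot("top")
cv2.imwrite("pics/side5.png",a[:,:,::-1]);cv2.imwrite("pics/top5.png",b[:,:,::-1])
b=b[115:255,195:425,::-1]; a=a[120:260,150:380,::-1]
cv2.imwrite("pics/s5.png",cv2.resize(np.vstack([b,a]),None,fx=2.1,fy=2.1,interpolation=cv2.INTER_CUBIC))
```

```text
13.075 [ 0.267  -0.5676  0.2325] [ 0.5144  0.0475 -0.3595]
```

View pics/s5.png

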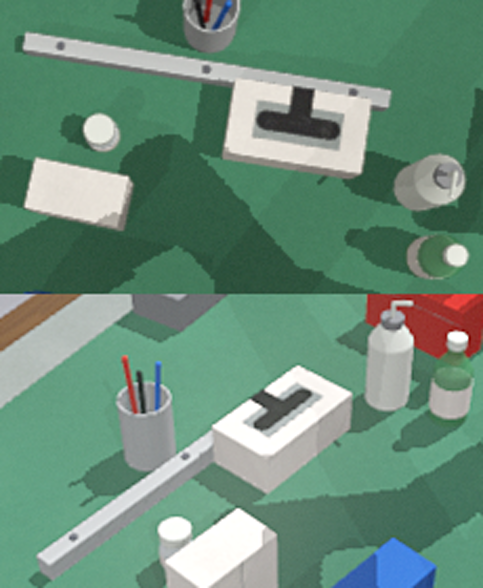

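The carton lies slot up against the rail (slot at (300,122) in the top crop) and the bystanders look unmoved. A numeric check of both far corners:

Run:
```python
from h import *
im=cv2.imread("pics/top5.png"); h=cv2.cvtColor(im,cv2.COLOR_BGR2HSV)
f=lambda L:np.array(L)/2.1+np.array([195,115])
T=ray("top",f([[234,80],[371,97],[362,174],[223,158]]),.065)[:,:2]
n=np.array([.992,-.1261]);print(T,.6677-T[:2]@n,T[2:]@n,np.degrees(np.arctan2(*(T[0]-T[1])[::-1]))-90,np.degrees(np.arctan2(*(T[3]-T[2])[::-1]))-90)
# bystander shift
d=cv2.absdiff(im,cv2.imread("pics/top0.png")).max(2)>60
print("plain/jar diff px",d[160:228,200:262].sum(),"bottles",d[185:250,383:420].sum())
```

```text
[[ 0.659  -0.08  ]
 [ 0.6419 -0.2594]
 [ 0.5403 -0.2486]
 [ 0.5559 -0.0683]] [ 0.0038 -0.0018] [0.5674 0.56  ] -5.447674716001657 -4.911531559523411
plain/jar diff px 4 bottles 0
```

The numbers suggest about 2° of yaw, possibly only pixel noise. I'll look closer.

Run:
```python
from h import *
im=cv2.imread("pics/top5.png"); s=cv2.imread("pics/side5.png")
a=cv2.resize(im[140:204,295:385],None,fx=8,fy=5*8/5,interpolation=cv2.INTER_CUBIC)[:300]
g=cv2.cvtColor(im,cv2.COLOR_BGR2GRAY).astype(float)
def edge(c0,c1,r0,slope,w,sgn,z):
    P=[]
    for c in range(c0,c1):
        r=r0+slope*(c-c0); rr=np.arange(int(r)-w,int(r)+w+1); d=np.diff(g[rr,c])*sgn
        k=d.argmax(); ww=np.clip(d[max(k-1,0):k+2],0,None); P.append((c,(np.arange(max(k-1,0),max(k-1,0)+len(ww))*ww).sum()/ww.sum()+rr[0]+.5))
    P=np.array(P); q=np.polyfit(P[:,0],P[:,1],1); m=abs(P[:,1]-np.polyval(q,P[:,0]))<.6; q=np.polyfit(P[m,0],P[m,1],1)
    W=ray("top",[[c0,np.polyval(q,c0)],[c1,np.polyval(q,c1)]],z)[:,:2]
    print(m.sum(),len(P),W.round(4).tolist(),"yaw",np.degrees(np.arctan2(*(W[0]-W[1])[::-1]))-90)
edge(212,300,131,28/175,4,1,.03)   # rail back (dark->bright)
edge(212,300,140.5,28/175,4,-1,.03) # rail front
edge(306,365,191,.13,4,-1,.065) # carton near top edge
cv2.imwrite("pics/s6.png",np.vstack([a,cv2.resize(s[160:236,240:330],(720,300) if 0 else (720,608),interpolation=cv2.INTER_CUBIC)[:300]]))
```

```text
88 88 [[0.7246, 0.1883], [0.6915, -0.063]] yaw -7.48904287447219
88 88 [[0.6995, 0.1872], [0.6667, -0.0636]] yaw -7.453883922809823
59 59 [[0.5632, -0.0812], [0.542, -0.2421]] yaw -7.506263549707299
```

View pics/s6.png

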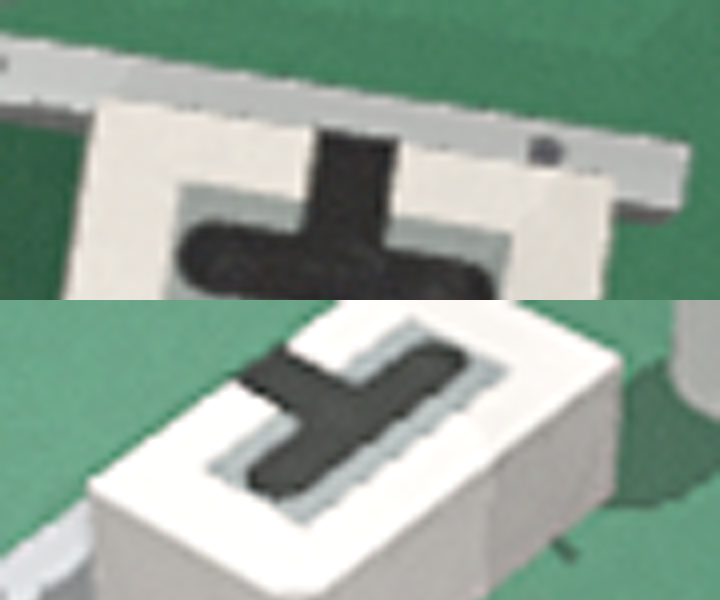

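Edge fits give carton yaw −7.51° against rail −7.47°, and near side to rail 100.2 mm for a 100 mm carton, so it is flush. Handing in.

```bash
python3 -c "
from plant import workorder; print(workorder.close_job())"
```

```text
the job is handed in; nothing more can be done
None
```

The mask carton was tipped over and lies slot up, flush against the steel rail (yaw matches to about 0.05°, gap about 0.2 mm by camera), pushed with at most about 13 N; no bystander visibly moved, and the job was handed in at about 13 s.

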